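Lock the rotary fixture

ROBOT

A 6-joint arm with a two-finger parallel gripper is mounted at the origin on the work surface. World frame = base frame: x ahead of the robot, y to its left, z up, the work surface at z = 0. Lengths are in m, angles in rad, forces in N, time in s.
With the tool pointing down it reaches from about 0.35 to 0.975 m from the base axis. Payload 4.9 kg.
Tool frame: the origin (TCP) lies midway between the tips of the shut fingers; the grasp point (between the pads) lies 19 mm behind it; x points along the fingers, y is the direction in which the jaws open and shut, and the axes are right-handed (so a half turn about x gives the same grasp; the last joint's range is limited). The gripper opens to 85 mm and grips with 20 to 120 N. Pads are 22 mm wide; open, the fingers measure 114 mm over their backs; the gripper's body (76 mm by 85 mm) begins 54 mm behind the grasp point. The pads swing forward as they close: fully open they stand 13 mm farther back than shut.
Start: joints at [-1.401, 0.053, 1.613, -0, 1.476, -0.119], TCP at [0.178, -0.599, 0.231] pointing down, gripper open.
Joint ranges: [-3.01, 3.01], [-1.01, 2.22], [0.06, 2.58], [-1.02, 4.17], [0.09, 2.62], [-3.14, 3.14]. Speed limits (rad/s): [2.57, 2.57, 3.14, 3.14, 3.14, 3.14].

INTERFACE

Orientations are given as a unit quaternion [w, x, y, z].
In Python, from plant import manip gives the robot as it stands.
- The arm moves only by the tool send_rows, never from a script. Its argument "motion" is a list that holds one entry, the list of rows, each a list of 6 numbers: the shift along the world's x, y, z in cm, then the turn, a rotation vector about the world's x, y, z in rad. A call has 1 to 12 rows; each row shifts and turns the commanded pose from where the row before left it; what a row does not reach is not made up. A row lasts 1/12 s, in which the tool goes at most 41.7 mm and 7.16 degrees, less where a joint would pass 70% of its speed; a pose out of reach is approached as far as the arm can. A call with a gripper value outside its range is refused whole. "fingers" is the closure, from 0 (fully open) to 1 (shut), set as the call begins (left out, the last holds). The fingers move at their own pace and stop on an object; the grip force is fixed at half the most. Time passes only in rows, so rows that do not move let the fingers close. It gives the time, the measured TCP pose, the force and the opening at its end, in the units of the state.
- manip.state(): the state, without advancing time (a new reading comes with each control period).
- manip.grab_frame(name): name is "scene" or "top" or "wrist"; returns the picture (480x640x3 uint8, red, green, blue); there is no depth.
- manip.calibration(name): a dict with "mtx" (3x3 intrinsics, pixels), "cam_to_world" (4x4, takes a point from camera to world coordinates); the wrist camera has in their place "hand_eye" (4x4, takes a point from camera to tool coordinates, whose origin is the TCP and whose axes are the tool frame's). Camera axes: x right, y up, looking along -z (the intrinsics and any distortion apply to the point x, -y, -z); pixel columns grow to the right and rows downward; lengths in m; the calibration is good to about 2 mm. A picture is of the moment at which its call begins: read the wrist's pose just before it. calibration takes no time and is no camera call.
- manip.job_done(): hands the job in, once; it reports no verdict.
Trained networks look in the newest picture that a camera, given by its name, has taken for a name from the list of things; names that differ only in an ending like _2 or _b are one class to them, and where a whole thing is asked for, a point or a joint stands for the part that bears it (a point fixed in the world has none). Each returns a list of dicts, best first, with "confidence" (0 to 1); they miss things now and then, are a little off and sometimes report something else, mostly with a low value. They report only what shows in the picture. A call takes as long as a camera call. They do not tell look-alikes from the thing itself.
- manip.boxes_of(query, camera): "centre" ([x, y, z] in m, in the coordinates of the camera as it stood for that picture, good to about 4 mm: the middle of the surface that is visible of it).
- manip.trace(query, camera): "region" (480x640 bool, what is visible of it).
- manip.landmark_of(query, camera): "centre" ([x, y, z] in m, in the coordinates of the camera as it stood for that picture, good to about 4 mm: a listed point, or the origin of a listed thing).
The state is a dict: "time": time; "joint_pos": joint angles; "joint_vel": joint speeds; "joint_efforts": joint torques, N m; "tool_pos": TCP position; "tool_rot": TCP orientation; "contact_force": force on the tool from outside, world axes, zero at the start; "ft_torque": the same for the moment, N m; "gripper_width": opening from 0.0 (shut) to 1.0 (fully open).
Only numpy, scipy, OpenCV 4.12 (cv2) and the standard library are available. Lean on these libraries where they do the work, as an engineer would, in place of code of your own. Each camera call takes 0.05 s, during which the arm holds its last target.

TASK

Lock the rotary fixture on the workbench: turn its slotted disc by pushing the upright peg until the slot lines up with the steel lock bar, then push the bar by its upright lug through the disc until its nose is fully home in the keeper on the far side. Work by pushing only and do not lift the bar; leave every other thing on the bench and on the fixture's board where it is, and finish with the hand clear.

Things in the scene. Friction and masses are not known exactly. Their poses are not given: they have to be found in the camera images.
- fixture: Rotary fixture, fixed to the bench: plywood board 420 x 200 x 18 mm with the bar's guide, the disc and the keeper in a row. Origin on the bench top below the disc's axis, z up, +x = the way the bar is pushed. Board: x -310 to +110 mm, y -100 to +100 mm. Guide: open steel channel along x, x -311 to -53 mm, 30 mm wide, its top 36 mm above the bench.
- disc_centre (a point): Centre of the disc's top face, 46 mm above the bench. Plain aluminium disc, 90 mm across, underside 20 mm above the bench, with one straight slot 20 mm wide along a whole diameter, open at the top and at both ends. While the slot is out of line the disc blocks the bar.
- disc (a joint): Disc angle, rad, growing anticlockwise from above. At 0 and equally at 3.1416 the slot lies along the fixture's x axis, in line with the bar (0.05 rad of error is harmless). Starts between 0.5 and 2.64: turn to the nearer one. Stops at -0.35 and 3.49. Friction (0.12 N m) holds the disc where it is left; pushing the peg takes about 4 N.
- disc_peg (a point): Middle of the top of the disc's upright steel peg, 90 mm above the bench. Peg 12 mm across (collar 18 mm across, 3 mm tall at its foot), 44 mm tall over the disc, 31 mm from the disc's axis. In the fixture's frame it lies at angle (joint value - 1.5708) from +x: at -y when the joint reads 0, on the keeper's side at 1.57, at +y at 3.14.
- strap (a point): Middle of the top of the steel strap that bridges the guide and keeps the bar in it: 62 mm along x, 50 mm wide, top 47.5 mm above the bench.
- keeper (a point): Middle of the keeper's inner back wall, where the bar's nose stops: fixture x +85 mm, 34 mm above the bench. The keeper is a steel socket from x +52 to +96 mm, 50 mm wide, top 47.5 mm above the bench, its flared mouth facing the disc.
- lock_bar: Steel lock bar, 14 mm wide, 12 mm tall, loose in the guide, about 0.35 kg; sliding takes 1 to 4 N. Origin on its underside (28 mm above the bench) below the middle of the lug at its tail; +x along the bar to its nose, as the fixture's +x. Starts drawn back, origin at fixture x -285 to -267 mm; fully home the origin is at x -124 mm.
- bar_lug (a point): Middle of the top of the bar's upright lug, 57 mm above the bar's underside, 85 mm above the bench. The lug is a plate 12 mm thick along the bar, 30 mm wide and 45 mm tall; push it from behind, along +x.
- bar_tip (a point): Middle of the bar's slightly tapered nose: 209 mm ahead of the bar's origin along +x and 6 mm above its underside, 34 mm above the bench.
- wax_tin: Bystander, to be left alone: low closed round tin, 52 mm across, 45 mm tall, standing on the fixture's board beside the guide
- spacer: Bystander, to be left alone: brass ring, 34 mm across, 14 mm tall, lying on the fixture's board beside the disc
- dowel: Bystander, to be left alone: round wooden offcut, 24 mm across, 50 mm tall, standing on the fixture's board beside the guide
- offcut: Bystander, to be left alone: rectangular wooden block, 130 x 45 x 30 mm, lying on the bench
- glue: Bystander, to be left alone: white bottle with black cap, 60 mm across, 160 mm tall, standing on the bench
- mallet: Bystander, to be left alone: wooden mallet lying on the bench, head 60 mm across and 110 mm long, handle 200 mm long; origin at bench height under the middle of the handle
- screwdriver: Bystander, to be left alone: screwdriver 200 mm long lying on the bench
There are look-alikes about, which are no part of the job. Of the things like the lock_bar, leave any that is brown; of the rest the smaller one is meant.

How it is judged:
On the way, in this order (a step that is already met when the one before it is completed fails the run):
1. the disc's slot is in line with the bar while the nose has not yet gone through ((value of joint disc between -0.15 and 0.15 rad or value of joint disc between 2.99159 and 3.29159 rad) and x of bar_tip in the frame of fixture below -0.02 m), for 0.1 s.
2. the bar's nose has come out of the disc's far side (x of bar_tip in the frame of fixture above 0.05 m), for 0.1 s.
At the end, for the whole second after the job is handed in: The bar lies level in its guide, straight through the disc (slot within 0.12 rad of the bar's line), its nose in the keeper within 10 mm of the back wall and 6 mm of the middle; bar and disc are at rest (x of bar_tip in the frame of fixture above 0.075 m and y of bar_tip in the frame of fixture between -0.006 and 0.006 m and z of bar_tip in the frame of fixture below 0.042 m and (value of joint disc between -0.12 and 0.12 rad or value of joint disc between 3.02159 and 3.26159 rad) and linear speed of lock_bar below 0.01 m/s and velocity of joint disc between -0.05 and 0.05 rad/s); the robot touches nothing.
It fails at once if the bar is lifted or tipped out of its guide (height (world z) of lock_bar above 0.045 m or angle between lock_bar's own z axis and vertical above 0.2 rad).
It fails at once if another thing is moved by more than 30 mm or knocked over (distance of any of wax_tin, spacer, dowel, offcut, glue, mallet, screwdriver from where it was at the start of the episode above 0.03 m or angle between any of wax_tin, dowel, glue's own z axis and vertical above 0.5 rad).
It also fails if it takes over 51 s, if anything falls off the work surface, if the arm or the gripper's body presses on something with over 40 N, if the wrist force passes 120 N, or if a joint passes its speed limit or range.

## Working session

There is one attempt and no reset: what is moved stays moved. The work goes in short steps, Python scripts to look and compute and a tool call to move; the robot and the scene stay as the last step left them, time stands still between calls to the robot, and variables do not carry over. Pictures are saved under pics/ and viewed, and the job is handed in when it is done.

Besides the shell and the picture viewer there is one more tool, called after ">>>" as name(argument=value, ...) on one line, values as JSON. send_rows: Moves the arm, as the interface text tells. Its arguments: {"type":"object","properties":{"motion":{"type":"array","items":{"type":"array","items":{"type":"array","items":{"type":"number"}}}},"fingers":{"type":"number"}},"required":["motion"]}

```bash
mkdir -p pics; ls
python3 - <<'E'
from plant import manip
import cv2,numpy as np
print(manip.state())
for n in ("scene","top"):
    f=manip.grab_frame(n); cv2.imwrite(f"pics/{n}0.png",f[:,:,::-1])
    c=manip.calibration(n); print(n,{k:np.round(v,3).tolist() if not isinstance(v,str) else v for k,v in c.items()})
    C=np.array(c["cam_to_world"])
    for q in ["disc_centre","disc_peg","strap","keeper","bar_lug","bar_tip","lock_bar","fixture","wax_tin","spacer","dowel","glue","mallet"]:
        for d in manip.landmark_of(q,n)[:4]:
            p=C@np.r_[d["centre"],1]; print(q,round(d["confidence"],2),np.round(p[:3],4))
print(manip.state()["time"])
E
```

```text
pics
{'time': 0.0, 'joint_pos': array([-1.40098698e+00,  5.33449396e-02,  1.61428724e+00, -2.54788306e-05,
        1.47601814e+00, -1.18994859e-01]), 'joint_vel': array([ 1.97580444e-05, -6.10785580e-04,  1.38150684e-03, -1.41528622e-03,
       -5.03930476e-04,  1.20897740e-03]), 'joint_efforts': array([ 1.11049146e-04, -3.93686914e+01, -3.70172131e+01, -5.76172351e-05,
        7.33346416e-03, -1.32044084e-05]), 'tool_pos': array([ 0.17789395, -0.59849539,  0.23007446]), 'tool_rot': array([-0.10102698, -0.69971936, -0.10248105,  0.69977425]), 'contact_force': array([-0.32716587, -0.62795117,  0.42102594]), 'ft_torque': array([-0.00474998, -0.0285605 ,  0.0013571 ]), 'gripper_width': 0.9993980563934203}
scene {'mtx': [[480.884, 0.0, 324.044], [0.0, 480.884, 233.673], [0.0, 0.0, 1.0]], 'cam_to_world': [[-0.794, -0.356, 0.493, 1.042], [0.608, -0.454, 0.651, 0.96], [-0.007, 0.817, 0.577, 0.835], [0.0, 0.0, 0.0, 1.0]]}
disc_centre 0.88 [ 0.5205 -0.0354  0.0495]
disc_centre 0.62 [ 0.4047  0.3959 -0.0083]
disc_peg 0.74 [ 0.53   -0.06    0.0881]
strap 0.87 [0.5093 0.0504 0.0501]
keeper 0.6 [
[... 1277 characters left out ...]
 [0.4813 0.2394 0.0869]
bar_lug 0.61 [ 0.0947 -0.3232  0.0727]
bar_tip 0.9 [ 0.3631 -0.2455  0.0089]
bar_tip 0.72 [0.5248 0.5813 0.0088]
lock_bar 0.89 [0.4785 0.2355 0.0262]
lock_bar 0.64 [ 0.0965 -0.3175  0.0029]
lock_bar 0.62 [0.3177 0.6025 0.0015]
lock_bar 0.44 [0.5524 0.1917 0.0167]
fixture 0.93 [ 0.5276 -0.0314 -0.0013]
fixture 0.21 [0.4794 0.2366 0.0243]
wax_tin 0.92 [0.5528 0.1909 0.0163]
spacer 0.65 [ 0.4528 -0.0912  0.018 ]
dowel 0.65 [0.4807 0.2394 0.0864]
dowel 0.45 [ 0.5252 -0.0364 -0.0013]
dowel 0.4 [0.4254 0.1875 0.0226]
glue 0.88 [ 0.6411 -0.3926  0.0009]
mallet 0.76 [ 0.4044  0.393  -0.012 ]
mallet 0.49 [0.4834 0.2385 0.0295]
mallet 0.37 [ 6.383e-01 -3.901e-01  3.000e-04]
1.4
```

View pics/scene0.png

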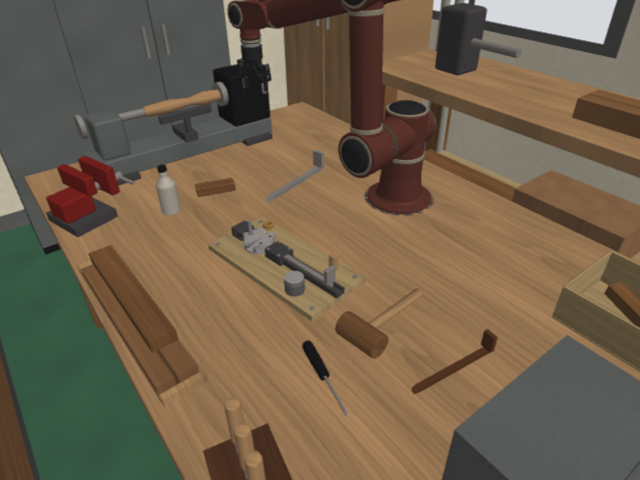

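View pics/top0.png

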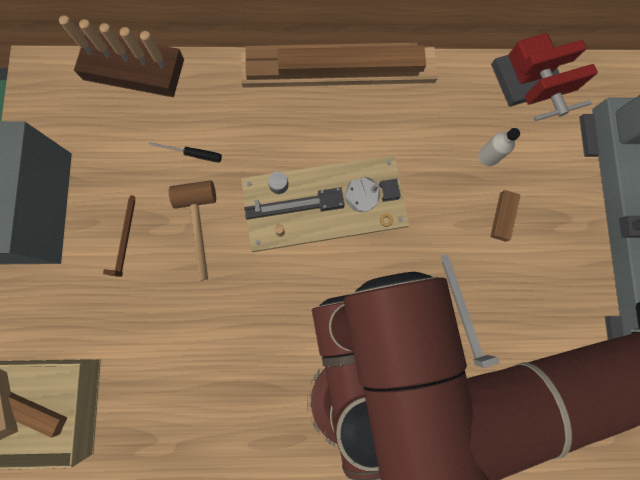

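```bash
cat > h.py <<'E'
import numpy as np,cv2
from plant import manip
def proj(n,P,c=None):
    c=c or manip.calibration(n); C=np.linalg.inv(np.array(c["cam_to_world"])); P=np.atleast_2d(P)
    q=P@C[:3,:3].T+C[:3,3]; q=q*[1,-1,-1]; u=q@np.array(c["mtx"]).T; return u[:,:2]/u[:,2:]
def ray(n,uv,z):
    c=manip.calibration(n);C=np.array(c["cam_to_world"]);d=np.linalg.inv(np.array(c["mtx"]))@np.array([uv[0],uv[1],1.]);d=C[:3,:3]@(d*[1,-1,-1])
    o=C[:3,3];return o+d*(z-o[2])/d[2]
E
python3 - <<'E'
import cv2,numpy as np
a=cv2.imread("pics/top0.png")[150:260,235:415];cv2.imwrite("pics/topz.png",cv2.resize(a,None,fx=4.4,fy=4.4,interpolation=cv2.INTER_CUBIC))
a=cv2.imread("pics/scene0.png")[210:325,200:370];cv2.imwrite("pics/scz.png",cv2.resize(a,None,fx=4.6,fy=4.6,interpolation=cv2.INTER_CUBIC))
E
```

```text
(no output)
```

View pics/topz.png

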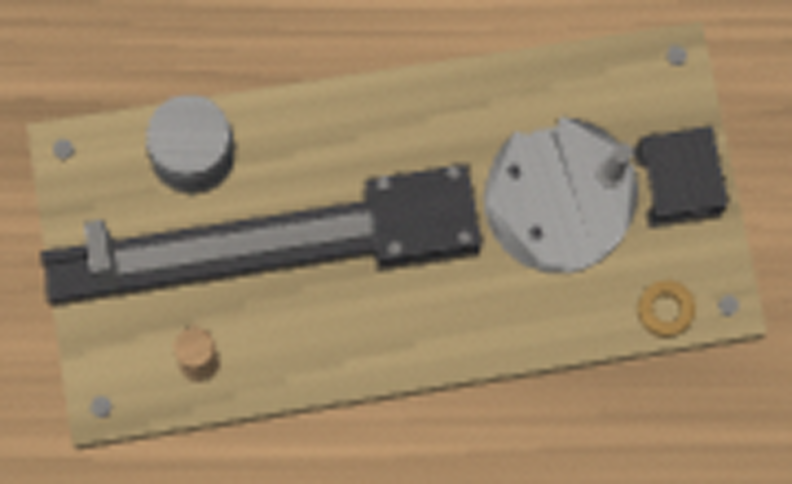

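View pics/scz.png

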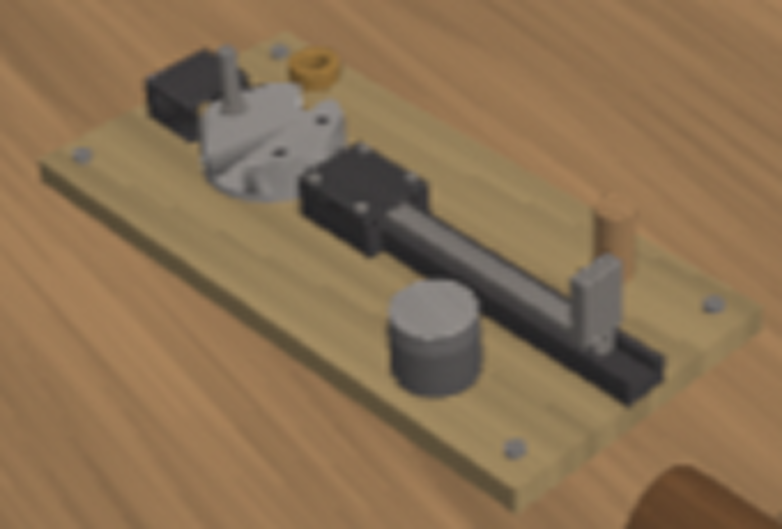

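Run:
```python
from h import *
from scipy.optimize import least_squares
f=lambda u,v:np.array([u/4.4+235,v/4.4+150]); g=lambda u,v:np.array([u/4.6+200,v/4.6+210])
loc=np.array([[-.31,.1],[.11,.1],[.11,-.1],[-.31,-.1]])
T=np.array([f(28,125),f(703,25),f(765,335),f(77,445)])
S=np.array([g(516,488),g(42,165),g(0,0),g(762,308)])
W=np.array([ray("top",p,.018)[:2] for p in T]); print("top",W.round(4))
Ws=np.array([ray("scene",S[i],.018)[:2] for i in (0,1,3)]);print("sc",Ws.round(4))
def fit(L,W):
    def r(x):
        c,s=np.cos(x[2]),np.sin(x[2]);return (L@np.array([[c,s],[-s,c]])+x[:2]-W).ravel()
    return least_squares(r,[.52,-.03,-1.4])
for nm,L,w in (("t",loc,W),("s",loc[[0,1,3]],Ws),("both",np.r_[loc,loc[[0,1,3]]],np.r_[W,Ws])):
    s=fit(L,w);print(nm,s.x.round(4),s.fun.round(4))
x=s.x;c,sn=np.cos(x[2]),np.sin(x[2]);R=np.array([[c,-sn],[sn,c]])
tofix=lambda p:R.T@(np.array(p)[:2]-x[:2])
for nm,cam,uv,z in (("pegtop","top",f(624,153),.09),("pegfoot","top",f(607,180),.049),("pegtop_s","scene",g(228,50),.09),("lug","top",f(95,222),.085),("lug_s","scene",g(605,264),.085)):
    p=ray(cam,uv,z);q=tofix(p);print(nm,p.round(4),q.round(4),"joint",np.arctan2(q[1],q[0])+1.5708)
for nm,p in dict(tin=[.5528,.189],spacer=[.454,-.093],dowel=[.4256,.185],lug=[.4806,.238]).items():print(nm,tofix(p).round(4))
```

```text
top [[ 0.5709  0.2882]
 [ 0.6347 -0.1266]
 [ 0.4384 -0.1557]
 [ 0.3745  0.2553]]
sc [[ 0.5711  0.2893]
 [ 0.6378 -0.1165]
 [ 0.3764  0.2602]]
t [ 0.52   -0.0335 -1.4168] [ 0.0003 -0.0001  0.001  -0.0003 -0.0004 -0.0018 -0.0009  0.0022]
s [ 0.5228 -0.0288 -1.4095] [ 0.0007  0.0039  0.0014 -0.0049 -0.0021  0.001 ]
both [ 0.521  -0.0315 -1.414 ] [ 0.0005  0.0021  0.0023  0.0021  0.001   0.     -0.0006  0.0039  0.0003
  0.001  -0.0008 -0.008  -0.0026 -0.001 ]
pegtop [ 0.5304 -0.0626  0.09  ] [0.0322 0.0044] joint 1.7066289082117034
pegfoot [ 0.5263 -0.0587  0.049 ] [0.0277 0.001 ] joint 1.6061016381566267
pegtop_s [ 0.5309 -0.0588  0.09  ] [0.0285 0.0055] joint 1.7600023755781393
lug [0.492  0.2388 0.085 ] [-0.2715  0.0136] joint 4.662364902930384
lug_s [0.4731 0.2388 0.085 ] [-0.2744 -0.0051] joint -1.5522156149189643
tin [-0.2128  0.0658]
spacer [ 0.0503 -0.0758]
dowel [-0.2287 -0.0604]
lug [-0.2725  0.0022]
```

Run:
```python
from h import *
from scipy.spatial.transform import Rotation as Ro
s=manip.state();w=s["tool_rot"];R=Ro.from_quat([*w[1:],w[0]]).as_matrix();print(R.round(3))
z=R[:,2];print("yaw of tool z",np.arctan2(z[1],z[0]))
c=manip.calibration("wrist");print(np.array(c["hand_eye"]).round(3),np.array(c["mtx"]).round(1))
```

```text
[[ 0.     0.285 -0.959]
 [ 0.    -0.959 -0.285]
 [-1.     0.    -0.   ]]
yaw of tool z -2.852834772551699
[[ 0.     0.28  -0.96  -0.143]
 [ 1.     0.     0.     0.001]
 [ 0.    -0.96  -0.28  -0.071]
 [ 0.     0.     0.     1.   ]] [[361.6   0.  322.2]
 [  0.  361.6 237.3]
 [  0.    0.    1. ]]
```

>>> send_rows(motion=[[[1.8,2.95,0,0,0,0],[1.8,2.95,0,0,0,0],[1.8,2.95,0,0,0,0],[1.8,2.95,0,0,0,0],[1.8,2.95,0,0,0,0],[1.8,2.95,0,0,0,0],[1.8,2.95,0,0,0,0],[1.8,2.95,0,0,0,0],[1.8,2.95,0,0,0,0]]], fingers=1)

```text
time: 2.15
tool_pos: [0.3406, -0.3321, 0.2315]
tool_rot: [0.102, 0.7, 0.101, -0.7]
contact_force: [0.3, -0.3, 0.5]
gripper_width: -0.002
```

>>> send_rows(motion=[[[1.8,2.95,0,0,0,0],[1.8,2.95,0,0,0,0],[1.8,2.95,0,0,0,0],[1.8,2.95,0,0,0,0],[1.8,2.95,0,0,0,0],[1.8,2.95,0,0,0,0],[1.8,2.95,0,0,0,0],[1.8,2.95,0,0,0,0],[1.8,2.95,0,0,0,0],[0,0,0,0,0,0],[0,0,0,0,0,0]]])

```text
time: 3.07
tool_pos: [0.5024, -0.0667, 0.2313]
tool_rot: [-0.103, -0.699, -0.103, 0.7]
contact_force: [0.2, -0.7, -0.3]
gripper_width: 0.001
```

```bash
cat >> h.py <<'E'
from scipy.spatial.transform import Rotation as Ro
def wristC():
    s=manip.state();w=s["tool_rot"];T=np.eye(4);T[:3,:3]=Ro.from_quat([*w[1:],w[0]]).as_matrix();T[:3,3]=s["tool_pos"]
    c=manip.calibration("wrist");return dict(mtx=c["mtx"],cam_to_world=T@np.array(c["hand_eye"])),s
X=np.array([.5205,-.0325,-1.4168])
def tofix(p,x=X):
    c,s=np.cos(x[2]),np.sin(x[2]);return np.array([[c,s],[-s,c]])@(np.array(p)[:2]-x[:2])
E
python3 - <<'E'
from h import *
c,s=wristC();f=manip.grab_frame("wrist");cv2.imwrite("pics/w1.png",f[:,:,::-1])
print(s["time"],s["tool_pos"],s["tool_rot"],s["gripper_width"])
C=c["cam_to_world"]
for q in ["disc_centre","disc_peg","strap","keeper","fixture"]:
    for d in manip.landmark_of(q,"wrist")[:3]:
        p=C@np.r_[d["centre"],1]; print(q,round(d["confidence"],2),np.round(p[:3],4),tofix(p).round(4))
E
```

```text
3.0667 [ 0.50242194 -0.06672488  0.2313107 ] [-0.10300429 -0.69944787 -0.10287274  0.69969993] 0.0010645637118120031
disc_centre 0.77 [ 0.522  -0.0321  0.0486] [-0.0002  0.0015]
disc_centre 0.26 [0.5097 0.0493 0.0469] [-0.0824  0.0019]
disc_peg 0.63 [ 0.5325 -0.0609  0.0893] [0.0299 0.0075]
strap 0.95 [0.5089 0.0464 0.047 ] [-0.0797  0.0006]
strap 0.57 [ 0.4711 -0.4161  0.001 ] [ 0.3714 -0.1076]
keeper 0.77 [ 0.536  -0.1176  0.0352] [0.0865 0.0022]
fixture 0.87 [ 5.204e-01 -3.300e-02  3.000e-04] [ 0.0004 -0.0002]
```

View pics/w1.png

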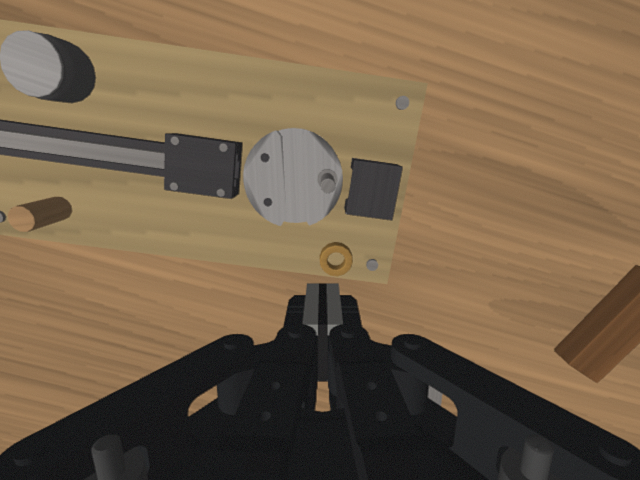

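Run:
```python
from h import *
c,s=wristC();im=cv2.imread("pics/w1.png")
x=np.array([.521,-.0325,-1.4168])
def W(l):
    l=np.array(l);co,si=np.cos(x[2]),np.sin(x[2]);return np.c_[l[:,:2]@np.array([[co,si],[-si,co]])+x[:2],l[:,2]]
def poly(l,col):cv2.polylines(im,[np.round(proj("",W(l),c)*8).astype(int)],True,col,1,cv2.LINE_AA,3)
t=np.linspace(0,6.28,60)
poly(np.c_[.045*np.cos(t),.045*np.sin(t),.046+0*t],(0,0,255))
poly([[-.31,.1,.018],[.11,.1,.018],[.11,-.1,.018],[-.31,-.1,.018]],(0,255,0))
poly([[.052,.025,.0475],[.096,.025,.0475],[.096,-.025,.0475],[.052,-.025,.0475]],(255,255,0))
for j,col in ((1.65,(255,0,0)),(1.85,(0,200,255))):
    a=j-1.5708;p=.031*np.array([np.cos(a),np.sin(a)])
    poly(np.c_[p[0]+.006*np.cos(t),p[1]+.006*np.sin(t),.09+0*t],col)
    poly([[.043*np.cos(j)-sg*.01*np.sin(j),.043*np.sin(j)+sg*.01*np.cos(j),.046] if 0 else [k*.043*np.cos(j)-sg*.01*np.sin(j),k*.043*np.sin(j)+sg*.01*np.cos(j),.046] for k,sg in((1,1),(-1,1),(-1,-1),(1,-1))],col)
cv2.imwrite("pics/w1o.png",cv2.resize(im[90:300,160:440],None,fx=2.8,fy=2.8,interpolation=cv2.INTER_CUBIC))
```

```text
(no output)
```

View pics/w1o.png

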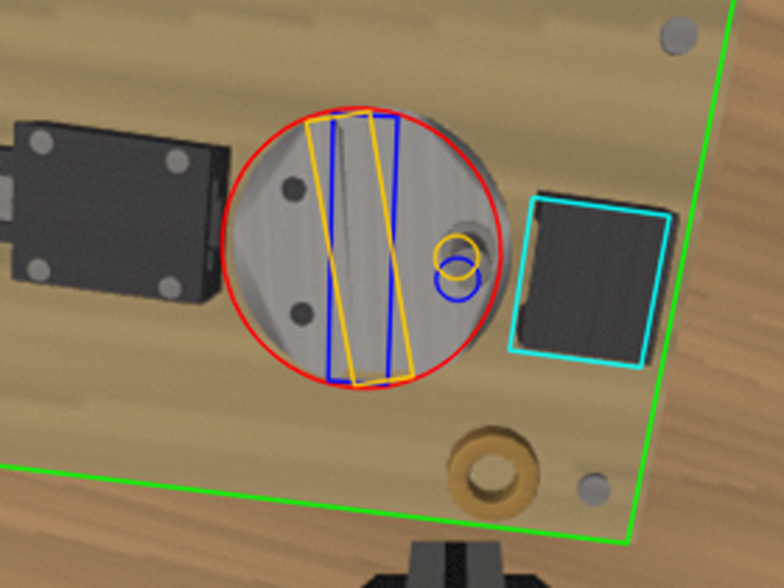

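>>> send_rows(motion=[[[0.3,-0.25,-2.8,0,0,0.035],[0.2,-0.2,-2.8,0,0,0.035],[0,0,-2.8,0,0,0],[0,0,-2.8,0,0,0],[0,0,-2.8,0,0,0],[0,0,-2.0,0,0,0],[0,0,-0.9,0,0,0],[0,0,0,0,0,0],[0,0,0,0,0,0]]])

```text
time: 4.12
tool_pos: [0.5072, -0.0731, 0.0628]
tool_rot: [0.126, 0.696, 0.126, -0.696]
contact_force: [0.8, 0.3, 1.0]
gripper_width: 0.007
```

Run:
```python
from h import *
x=np.array([.521,-.0337,-1.4168]);s=manip.state();print(s["tool_pos"],s["contact_force"])
f=manip.grab_frame("wrist");cv2.imwrite("pics/w2.png",f[:,:,::-1])
f=manip.grab_frame("scene");cv2.imwrite("pics/s2.png",cv2.resize(f[200:330,200:370,::-1],None,fx=4.4,fy=4.4,interpolation=cv2.INTER_CUBIC))
# arc plan
prev=None
for th in np.arange(0.2,1.66,0.1):
    a=x[2]+th;d=a+np.pi/2;P=x[:2]+.031*np.array([np.cos(a),np.sin(a)])-.017*np.array([np.cos(d),np.sin(d)])
    print(round(th,2),P.round(4),None if prev is None else ((P-prev)*100).round(2));prev=P
```

```text
[ 0.50718469 -0.07312771  0.06281187] [0.84705646 0.29348472 1.01525649]
0.2 [ 0.5158 -0.0687] None
0.3 [ 0.5193 -0.069 ] [ 0.35 -0.03]
0.4 [ 0.5229 -0.069 ] [0.35 0.  ]
0.5 [ 0.5264 -0.0686] [0.35 0.04]
0.6 [ 0.5298 -0.0679] [0.35 0.07]
0.7 [ 0.5332 -0.0669] [0.34 0.11]
0.8 [ 0.5365 -0.0655] [0.33 0.14]
0.9 [ 0.5396 -0.0638] [0.31 0.17]
1.0 [ 0.5425 -0.0618] [0.29 0.2 ]
1.1 [ 0.5452 -0.0595] [0.27 0.23]
1.2 [ 0.5476 -0.057 ] [0.25 0.25]
1.3 [ 0.5498 -0.0542] [0.22 0.28]
1.4 [ 0.5517 -0.0512] [0.19 0.3 ]
1.5 [ 0.5533 -0.0481] [0.16 0.32]
1.6 [ 0.5546 -0.0448] [0.13 0.33]
```

View pics/w2.png

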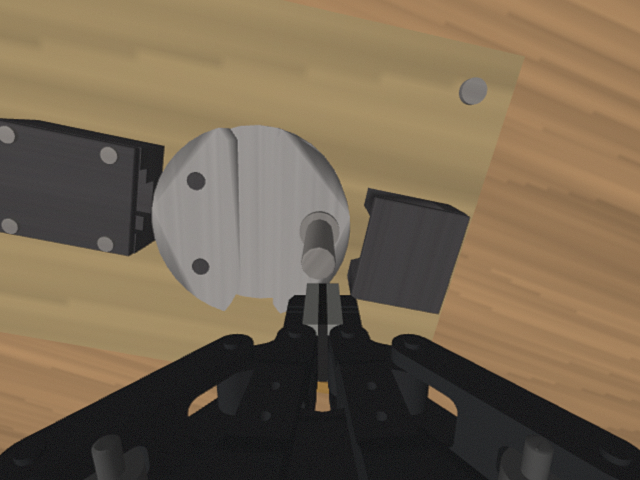

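View pics/s2.png

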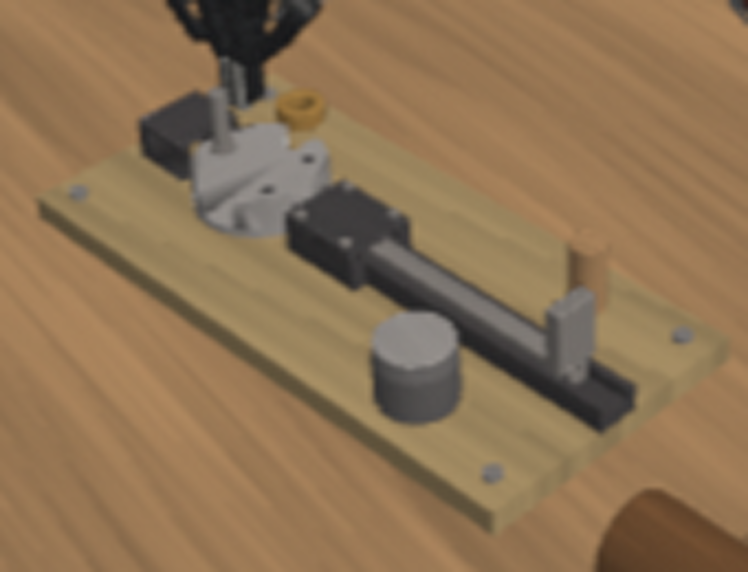

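>>> send_rows(motion=[[[0.45,0.22,0,0,0,0],[0.4,0.2,0,0,0,0],[0.35,-0.03,0,0,0,0.1],[0.35,0,0,0,0,0.1],[0.35,0.04,0,0,0,0.1],[0.35,0.07,0,0,0,0.1],[0.34,0.11,0,0,0,0.1],[0.33,0.14,0,0,0,0.1],[0.31,0.17,0,0,0,0.1],[0,0,0,0,0,0]]])

```text
time: 5.05
tool_pos: [0.541, -0.0646, 0.0637]
tool_rot: [0.359, 0.61, 0.356, -0.61]
contact_force: [0.3, -4.6, 1.0]
gripper_width: 0.0
```

Run:
```python
from h import *
s=manip.state();print(s["tool_pos"],s["contact_force"])
f=manip.grab_frame("wrist");cv2.imwrite("pics/w3.png",f[:,:,::-1])
```

```text
[ 0.54104969 -0.06457821  0.06372837] [ 0.27983869 -4.63288449  0.97929157]
```

View pics/w3.png

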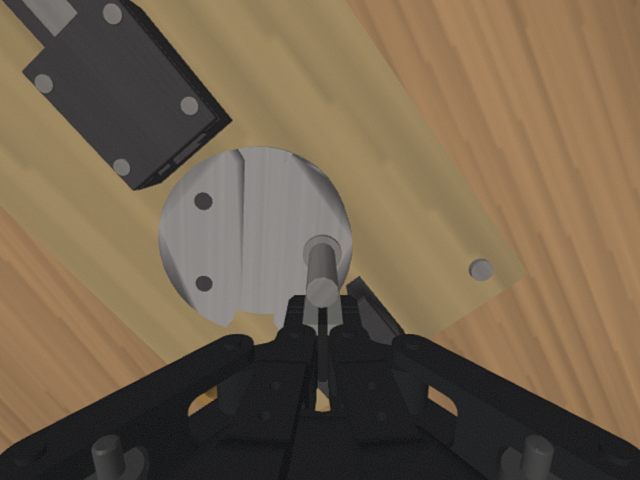

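>>> send_rows(motion=[[[0.29,0.2,0,0,0,0.1],[0.27,0.23,0,0,0,0.1],[0.25,0.25,0,0,0,0.1],[0.22,0.28,0,0,0,0.1],[0.19,0.3,0,0,0,0.1],[0.16,0.32,0,0,0,0.1],[0,0,0,0,0,0],[0,0,0,0,0,0]]])

```text
time: 5.77
tool_pos: [0.5554, -0.0483, 0.0639]
tool_rot: [0.523, 0.479, 0.519, -0.477]
contact_force: [3.2, -4.2, -0.3]
gripper_width: -0.002
```

Run:
```python
from h import *
s=manip.state();print(s["tool_pos"],s["contact_force"])
c,s=wristC();im=manip.grab_frame("wrist")[:,:,::-1].copy();cv2.imwrite("pics/w4.png",im)
f=manip.grab_frame("top");cv2.imwrite("pics/t4.png",cv2.resize(f[150:260,235:415,::-1],None,fx=4.4,fy=4.4,interpolation=cv2.INTER_CUBIC))
C=c["cam_to_world"]
for q in ["disc_centre","disc_peg","strap","keeper"]:
    for d in manip.landmark_of(q,"wrist")[:1]:
        p=C@np.r_[d["centre"],1]; print(q,round(d["confidence"],2),np.round(p[:3],4),tofix(p).round(4))
```

```text
[ 0.55544    -0.04833987  0.06389361] [ 3.21340191 -4.24287751 -0.33004025]
disc_centre 0.97 [ 0.5197 -0.0283  0.0475] [-0.0043 -0.0002]
disc_peg 0.63 [ 0.5538 -0.0333  0.0864] [0.0059 0.0328]
strap 0.79 [0.5108 0.0491 0.0466] [-0.0822  0.003 ]
```

View pics/w4.png

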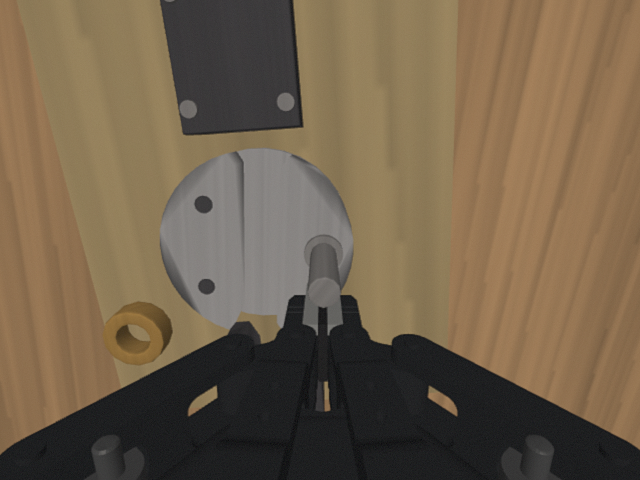

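View pics/t4.png

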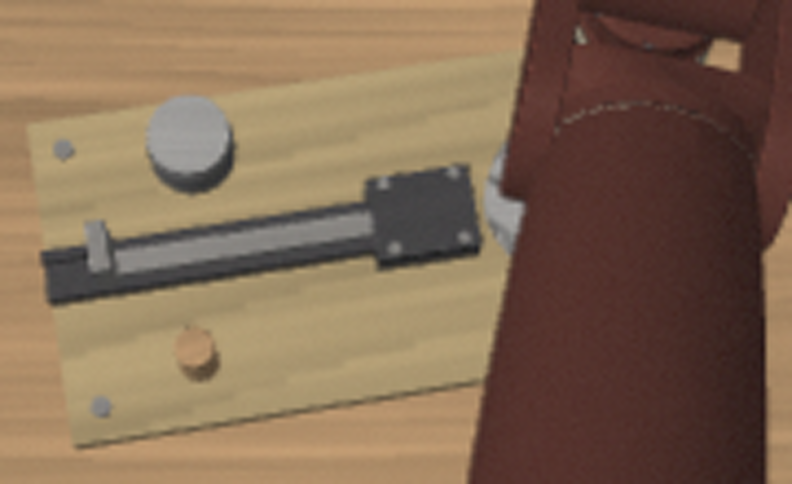

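```bash
cat >> h.py <<'E'
def rayc(c,uv,z):
    C=np.array(c["cam_to_world"]);d=np.linalg.inv(np.array(c["mtx"]))@np.array([uv[0],uv[1],1.]);d=C[:3,:3]@(d*[1,-1,-1]);o=C[:3,3];return o+d*(z-o[2])/d[2]
E
python3 - <<'E'
from h import *
c,s=wristC()
for nm,a,b,z in (("strapL",(184,134),(165,0),.0475),("strapR",(302,126),(293,0),.0475),("screws",(188,109),(169,0),.0475),("front",(184,134),(302,126),.0475),("holes",(207,286),(204,204),.046),("slot",(244,315),(238,155),.046)):
    p,q=rayc(c,a,z),rayc(c,b,z);d=q-p;print(nm,p.round(4),q.round(4),round(np.arctan2(d[1],d[0]),4))
im=cv2.imread("pics/w4.png");cv2.imwrite("pics/w4z.png",cv2.resize(im[0:340,130:380],(588,800)[:2] if 0 else None,fx=1.75,fy=1.75,interpolation=cv2.INTER_CUBIC))
E
```

```text
strapL [0.4911 0.0158 0.0475] [0.4849 0.0651 0.0475] 1.6958
strapR [0.5407 0.0233 0.0475] [0.534  0.0693 0.0475] 1.7151
screws [0.493  0.026  0.0475] [0.4865 0.0652 0.0475] 1.7359
front [0.4911 0.0158 0.0475] [0.5407 0.0233 0.0475] 0.1501
holes [ 0.5001 -0.0542  0.046 ] [ 0.4989 -0.014   0.046 ] 1.6002
slot [ 0.5182 -0.0683  0.046 ] [0.5137 0.0089 0.046 ] 1.629
```

View pics/w4z.png

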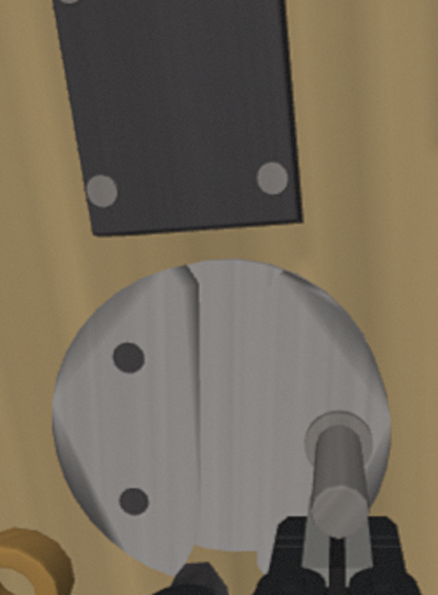

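>>> send_rows(motion=[[[0.14,0.34,0,0,0,0.1],[0,0,0,0,0,0],[0,0,0,0,0,0]]])

```text
time: 6.32
tool_pos: [0.5568, -0.0448, 0.0639]
tool_rot: [0.546, 0.452, 0.542, -0.451]
contact_force: [4.0, -3.7, 0.3]
gripper_width: -0.0
```

Run:
```python
from h import *
c,s=wristC();im=manip.grab_frame("wrist")[:,:,::-1].copy();cv2.imwrite("pics/w5.png",im)
print(s["tool_pos"],s["tool_rot"])
cv2.imwrite("pics/w5z.png",cv2.resize(im[0:340,130:380],None,fx=1.75,fy=1.75,interpolation=cv2.INTER_CUBIC))
```

```text
[ 0.55677485 -0.04482805  0.06391953] [ 0.54609338  0.45216938  0.54238738 -0.45071145]
```

View pics/w5z.png

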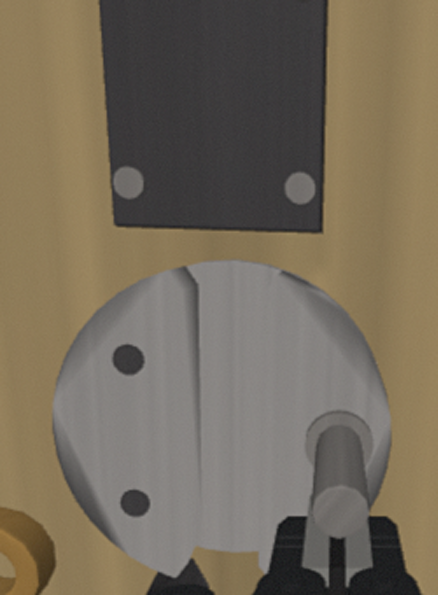

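Run:
```python
from h import *
c,s=wristC();f=lambda a:(a[0]/1.75+130,a[1]/1.75)
for nm,a,b,z in (("strapL",(114,225),(100,0),.0475),("strapR",(321,232),(326,0),.0475),("front",(116,225),(321,232),.0475),("screws",(128,183),(300,188),.0475),("holes",(135,503),(128,360),.046),("slot",(198.5,490),(197,285),.046)):
    p,q=rayc(c,f(a),z),rayc(c,f(b),z);d=q-p;print(nm,p.round(4),q.round(4),round(np.arctan2(d[1],d[0]),4))
```

```text
strapL [0.4908 0.0157 0.0475] [0.4836 0.0626 0.0475] 1.7222
strapR [0.5401 0.0233 0.0475] [0.5325 0.0718 0.0475] 1.727
front [0.4912 0.0158 0.0475] [0.5401 0.0233 0.0475] 0.1527
screws [0.4932 0.0258 0.0475] [0.5334 0.0322 0.0475] 0.1583
holes [ 0.5024 -0.0569  0.046 ] [ 0.4967 -0.0172  0.046 ] 1.7117
slot [ 0.5191 -0.0499  0.046 ] [0.5119 0.005  0.046 ] 1.7017
```

>>> send_rows(motion=[[[0.1,-0.6,0,0,0,0],[0.1,-0.6,0.5,0,0,0],[0,0,2,0,0,0],[0,0,2.5,0,0,0],[-0.43,1.25,1.5,0,0,0],[-0.83,3.25,0,0,0,0],[-0.83,3.25,0,0,0,0],[-0.83,3.25,0,0,0,-0.03],[-0.83,3.25,0,0,0,0],[-0.83,3.25,0,0,0,0],[-0.83,3.25,0,0,0,0]]])

```text
time: 7.28
tool_pos: [0.5016, 0.1526, 0.1276]
tool_rot: [0.537, 0.459, 0.538, -0.459]
contact_force: [0.7, -0.7, -0.3]
gripper_width: -0.002
```

>>> send_rows(motion=[[[-0.83,3.25,0,0,0,0],[-0.83,3.25,0,0,0,0],[-0.83,3.25,0,0,0,0],[-0.4,2.0,0,0,0,0],[0,0,0,0,0,0],[0,0,0,0,0,0]]])

```text
time: 7.78
tool_pos: [0.4731, 0.2694, 0.1274]
tool_rot: [0.538, 0.458, 0.538, -0.459]
contact_force: [0.1, -0.6, 0.2]
gripper_width: -0.0
```

```bash
python3 - <<'E'
from h import *
c,s=wristC();im=manip.grab_frame("wrist")[:,:,::-1].copy();cv2.imwrite("pics/w6.png",im)
print(s["tool_pos"],s["tool_rot"],s["contact_force"],tofix(s["tool_pos"],[.521,-.0337,-1.4168]))
C=c["cam_to_world"]
for q in ["bar_lug","lock_bar","wax_tin","dowel"]:
    for d in manip.landmark_of(q,"wrist")[:2]:
        p=C@np.r_[d["centre"],1]; print(q,round(d["confidence"],2),np.round(p[:3],4),tofix(p,[.521,-.0337,-1.4168]).round(4))
for n in("top","scene"):
    f=manip.grab_frame(n)[:,:,::-1];cv2.imwrite(f"pics/{n}6.png",f)
E
python3 -c "
import cv2
a=cv2.imread('pics/top6.png')[150:260,235:415];cv2.imwrite('pics/t6z.png',cv2.resize(a,None,fx=4.4,fy=4.4,interpolation=2))"
```

```text
[0.47310505 0.2693869  0.12740973] [ 0.5381097   0.45840082  0.53832335 -0.4588187 ] [ 0.1304796  -0.56542257  0.19900904] [-0.3068467  -0.00083815]
lock_bar 0.72 [0.4802 0.241  0.028 ] [-0.2777  0.0018]
wax_tin 0.62 [0.5554 0.1877 0.0202] [-0.2135  0.068 ]
wax_tin 0.35 [ 0.4061  0.393  -0.0092] [-0.4393 -0.0481]
dowel 0.84 [0.4283 0.1869 0.0187] [-0.2322 -0.0577]
```

View pics/w6.png

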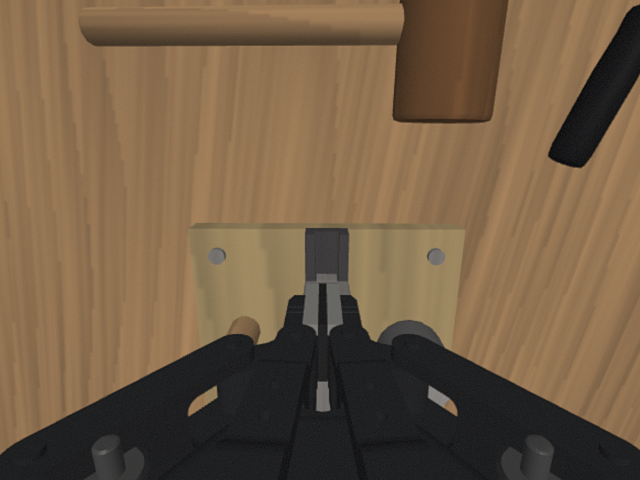

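View pics/t6z.png

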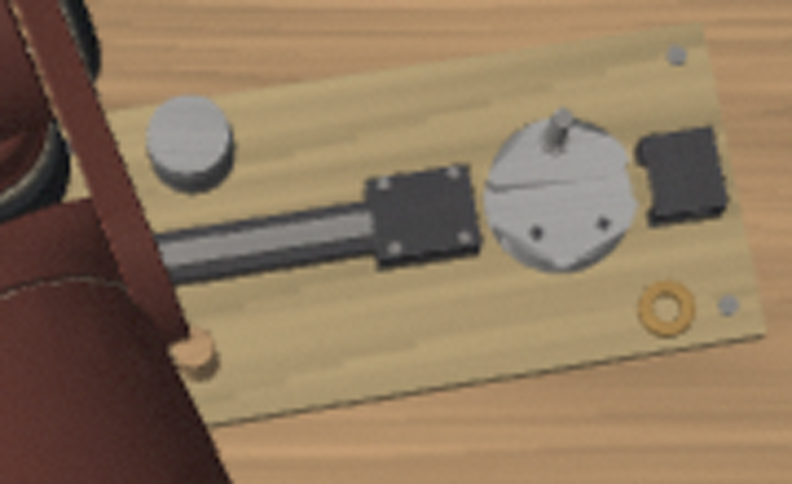

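>>> send_rows(motion=[[[0.25,0,-2.5,0,0,0],[0,0,-2.5,0,0,0],[0,0,-1.7,0,0,0],[0,0,-1.0,0,0,0],[0,0,0,0,0,0],[0,0,0,0,0,0]]])

```text
time: 8.63
tool_pos: [0.476, 0.2685, 0.0503]
tool_rot: [0.538, 0.459, 0.538, -0.459]
contact_force: [-0.1, -0.3, 1.3]
gripper_width: 0.001
```

Run:
```python
from h import *
c,s=wristC();im=manip.grab_frame("wrist")[:,:,::-1].copy();cv2.imwrite("pics/w7.png",im[140:340,180:480].repeat(2,0).repeat(2,1))
print(s["tool_pos"],s["contact_force"],tofix(s["tool_pos"],[.521,-.0337,-1.4168]))
f=manip.grab_frame("scene")[:,:,::-1];cv2.imwrite("pics/s7.png",cv2.resize(f[200:330,200:370],None,fx=4.4,fy=4.4,interpolation=2))
```

```text
[0.47603493 0.26853354 0.05026373] [-0.1259258  -0.29696816  1.27233473] [-0.30555402  0.00192616]
```

View pics/w7.png

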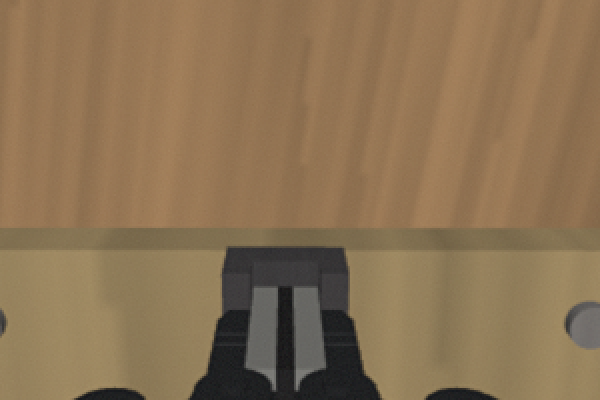

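View pics/s7.png

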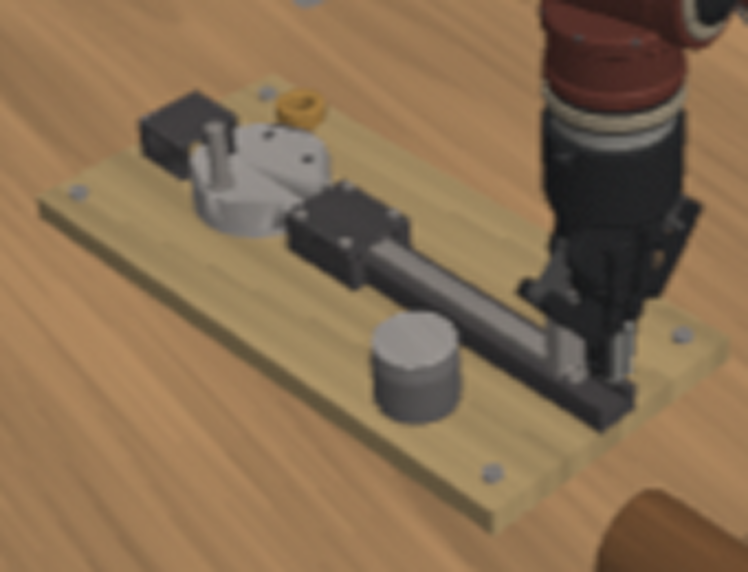

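>>> send_rows(motion=[[[0.09,-0.59,0,0,0,0],[0.09,-0.59,0,0,0,0],[0.06,-0.4,0,0,0,0],[0.06,-0.4,0,0,0,0],[0.06,-0.4,0,0,0,0],[0.06,-0.4,0,0,0,0],[0.06,-0.4,0,0,0,0],[0.06,-0.4,0,0,0,0],[0.06,-0.4,0,0,0,0],[0.06,-0.4,0,0,0,0],[0.06,-0.4,0,0,0,0]]])

```text
time: 9.65
tool_pos: [0.4832, 0.2207, 0.0503]
tool_rot: [0.538, 0.459, 0.538, -0.459]
contact_force: [-0.7, 3.8, 3.7]
gripper_width: 0.003
```

>>> send_rows(motion=[[[0.06,-0.4,0,0,0,0],[0.06,-0.4,0,0,0,0],[0.06,-0.4,0,0,0,0],[0.06,-0.4,0,0,0,0]]])

```text
time: 9.98
tool_pos: [0.4856, 0.2046, 0.0502]
tool_rot: [0.538, 0.459, 0.538, -0.459]
contact_force: [0.2, 4.6, 2.5]
gripper_width: 0.002
```

Run:
```python
from h import *
s=manip.state()
print(s["tool_pos"],s["contact_force"],tofix(s["tool_pos"],[.521,-.0337,-1.4168]))
f=manip.grab_frame("scene")[:,:,::-1];cv2.imwrite("pics/s8.png",cv2.resize(f[200:330,200:370],None,fx=4.4,fy=4.4,interpolation=2))
f=manip.grab_frame("top")[:,:,::-1];cv2.imwrite("pics/t8.png",cv2.resize(f[150:260,235:415],None,fx=4.4,fy=4.4,interpolation=2))
```

```text
[0.48561411 0.20459043 0.05023879] [0.21030665 4.61970941 2.53928566] [-0.24089828  0.00158385]
```

View pics/s8.png

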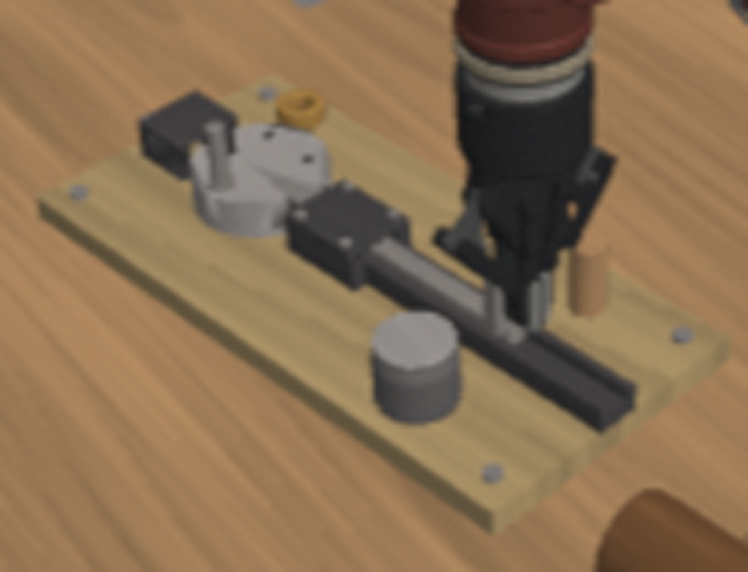

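View pics/t8.png

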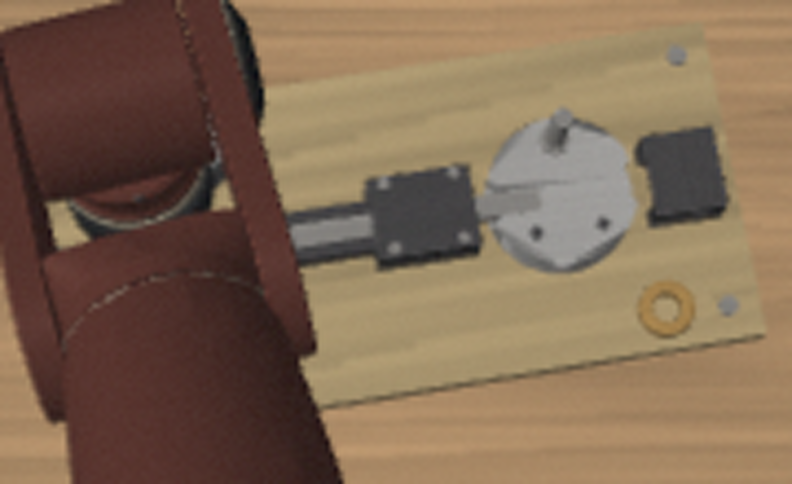

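>>> send_rows(motion=[[[0.08,-0.5,0,0,0,0],[0.08,-0.5,0,0,0,0],[0.08,-0.5,0,0,0,0],[0.08,-0.5,0,0,0,0],[0.08,-0.5,0,0,0,0],[0.08,-0.5,0,0,0,0],[0.08,-0.5,0,0,0,0],[0.08,-0.5,0,0,0,0],[0.08,-0.5,0,0,0,0],[0.08,-0.5,0,0,0,0]]])

```text
time: 10.92
tool_pos: [0.4933, 0.1543, 0.05]
tool_rot: [0.538, 0.459, 0.538, -0.459]
contact_force: [0.2, 2.1, -0.8]
gripper_width: 0.002
```

>>> send_rows(motion=[[[0.06,-0.4,0,0,0,0],[0.06,-0.4,0,0,0,0],[0.06,-0.4,0,0,0,0],[0.06,-0.4,0,0,0,0],[0.06,-0.4,0,0,0,0],[0.06,-0.4,0,0,0,0]]])

```text
time: 11.42
tool_pos: [0.4973, 0.1307, 0.0504]
tool_rot: [0.538, 0.459, 0.538, -0.459]
contact_force: [-0.7, 1.7, 0.0]
gripper_width: -0.0
```

>>> send_rows(motion=[[[0.06,-0.4,0,0,0,0],[0.06,-0.4,0,0,0,0],[0.06,-0.4,0,0,0,0],[0.06,-0.4,0,0,0,0],[0.03,-0.2,0,0,0,0]]])

```text
time: 11.83
tool_pos: [0.5001, 0.1126, 0.0505]
tool_rot: [0.538, 0.459, 0.538, -0.459]
contact_force: [-1.3, 3.0, 1.4]
gripper_width: -0.001
```

>>> send_rows(motion=[[[0.03,-0.2,0,0,0,0],[0.03,-0.2,0,0,0,0]]])

```text
time: 12.0
tool_pos: [0.5006, 0.1089, 0.0505]
tool_rot: [0.538, 0.459, 0.538, -0.459]
contact_force: [0.1, 2.5, 2.2]
gripper_width: -0.002
```

>>> send_rows(motion=[[[0.02,-0.15,0,0,0,0],[0.0,0,0,0,0,0]]])

```text
time: 12.17
tool_pos: [0.5008, 0.1072, 0.0504]
tool_rot: [0.538, 0.459, 0.538, -0.459]
contact_force: [0.4, 1.2, -0.3]
gripper_width: -0.003
```

Run:
```python
from h import *
s=manip.state()
print(s["tool_pos"],s["contact_force"],tofix(s["tool_pos"],[.521,-.0337,-1.4168]))
f=manip.grab_frame("top")[:,:,::-1];cv2.imwrite("pics/t9.png",cv2.resize(f[150:260,235:415],None,fx=4.4,fy=4.4,interpolation=2))
```

```text
[0.50083028 0.10722261 0.05040723] [ 0.36172403  1.21060943 -0.26890988] [-0.14234873  0.00168486]
```

View pics/t9.png

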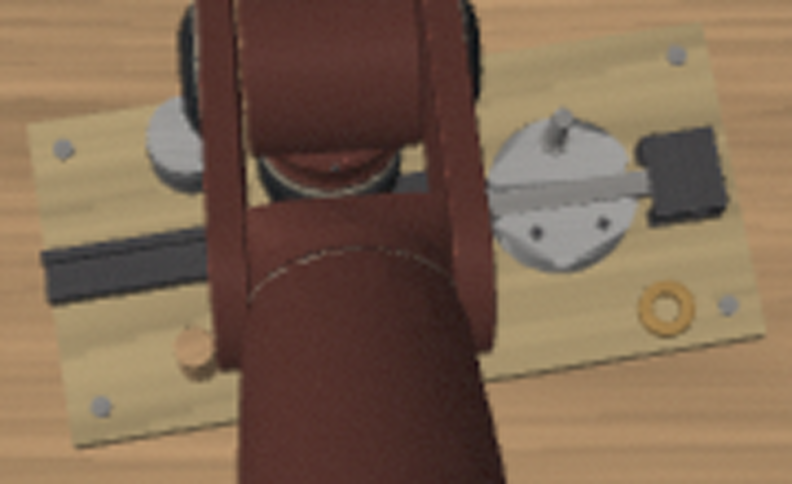

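Now in the keeper; push slowly until the force shows the back wall.

>>> send_rows(motion=[[[0.02,-0.15,0,0,0,0],[0.01,-0.1,0,0,0,0],[0,0,0,0,0,0]]])

```text
time: 12.47
tool_pos: [0.5008, 0.1065, 0.0504]
tool_rot: [0.537, 0.46, 0.539, -0.458]
contact_force: [-0.7, 8.3, 1.0]
gripper_width: 0.0
```

>>> send_rows(motion=[[[0.01,-0.1,0,0,0,0],[0.0,0,0,0,0,0]]])

```text
time: 12.63
tool_pos: [0.5008, 0.1065, 0.0504]
tool_rot: [0.536, 0.461, 0.539, -0.458]
contact_force: [-1.2, 11.9, 2.1]
gripper_width: -0.0
```

>>> send_rows(motion=[[[-0.05,0.3,0,0,0,0],[-0.15,1.0,0,0,0,0],[-0.2,1.2,0,0,0,0],[0,0,1.5,0,0,0],[0,0,3,0,0,0],[0,0,3,0,0,0],[-0.5,3,3,0,0,0],[-0.5,3.5,2,0,0,0],[-0.5,3.5,2,0,0,0],[-0.5,3.5,0,0,0,0],[-0.5,3.5,0,0,0,0],[0,0,0,0,0,0]]])

```text
time: 13.63
tool_pos: [0.4708, 0.3037, 0.1953]
tool_rot: [0.539, 0.458, 0.54, -0.457]
contact_force: [-0.5, -0.3, 0.2]
gripper_width: 0.0
```

Run:
```python
from h import *
x=[.521,-.0337,-1.4168]
s=manip.state();print(s["time"],s["tool_pos"],s["contact_force"])
for n in("top","scene"):
    f=manip.grab_frame(n)[:,:,::-1];C=np.array(manip.calibration(n)["cam_to_world"])
    f=f[150:260,235:415] if n=="top" else f[200:330,200:370]
    cv2.imwrite(f"pics/{n}10.png",cv2.resize(f,None,fx=4.4,fy=4.4,interpolation=2))
    for q in ["bar_lug","lock_bar","disc_peg","strap","keeper","wax_tin","spacer","dowel","glue","mallet","screwdriver","offcut"]:
        for d in manip.landmark_of(q,n)[:2]:
            p=C@np.r_[d["centre"],1]; print(n,q,round(d["confidence"],2),np.round(p[:3],4),tofix(p,x).round(4))
```

```text
13.6333 [0.47077586 0.30365702 0.19528585] [-0.46817014 -0.26290198  0.15775756]
top bar_lug 0.88 [ 0.0973 -0.3247  0.0736] [ 0.2226 -0.4633]
top bar_lug 0.67 [0.3217 0.6004 0.0586] [-0.6571 -0.0996]
top lock_bar 0.92 [ 0.0933 -0.3185  0.0015] [ 0.2159 -0.4664]
top lock_bar 0.82 [0.3187 0.6027 0.003 ] [-0.6599 -0.1023]
top disc_peg 0.98 [ 0.5523 -0.0277  0.0914] [-0.0011  0.0318]
top strap 0.75 [ 0.5374 -0.1125  0.0331] [0.0804 0.0041]
top strap 0.68 [0.5105 0.0517 0.0442] [-0.086   0.0027]
top keeper 0.92 [ 0.5364 -0.1164  0.0352] [0.0841 0.0025]
top wax_tin 0.59 [0.5508 0.1917 0.0176] [-0.2181  0.0641]
top spacer 0.46 [ 0.4527 -0.0931  0.0155] [ 0.0482 -0.0766]
top dowel 0.65 [0.4245 0.1862 0.0225] [-0.2321 -0.0617]
top glue 0.79 [ 6.370e-01 -3.946e-01  4.000e-04] [0.3744 0.0593]
top offcut 0.82 [ 0.4679 -0.4177 -0.0028] [ 0.3713 -0.1114]
scene bar_lug 0.95 [0.3225 0.5976 0.061 ] [-0.6543 -0.0993]
scene bar_lug 0.65 [ 0.0937 -0.3231  0.0772] [ 0.2204 -0.4666]
scene lock_bar 0.81 [ 0.3241  0.6012 -0.0054] [-0.6576 -0.0972]
scene lock_bar 0.71 [ 0.0952 -0.3221  0.0025] [ 0.2197 -0.4651]
scene disc_peg 0.72 [ 0.5514 -0.0293  0.0896] [0.0003 0.0308]
scene strap 0.69 [0.5082 0.0481 0.0465] [-0.0828 -0.0001]
scene keeper 0.93 [ 0.5378 -0.1214  0.0342] [0.0892 0.0031]
scene keeper 0.57 [ 0.4043  0.3995 -0.0094] [-0.4459 -0.0489]
scene wax_tin 0.65 [0.5535 0.187  0.014 ] [-0.2131  0.066 ]
scene spacer 0.58 [ 0.4572 -0.0968  0.0197] [ 0.0526 -0.0727]
scene dowel 0.49 [0.4256 0.1835 0.0143] [-0.2292 -0.0609]
scene dowel 0.44 [ 4.634e-01 -4.171e-01  1.000e-04] [ 0.3701 -0.1157]
scene glue 0.63 [ 6.383e-01 -3.952e-01 -1.000e-04] [0.3752 0.0604]
scene mallet 0.87 [ 0.4047  0.3975 -0.0092] [-0.4439 -0.0488]
scene screwdriver 0.61 [ 0.6533  0.4426 -0.0028] [-0.4504  0.2038]
scene screwdriver 0.27 [0.4225 0.1792 0.0124] [-0.2255 -0.0647]
scene offcut 0.84 [ 4.658e-01 -4.178e-01  2.000e-04] [ 0.3711 -0.1135]
```

View pics/top10.png

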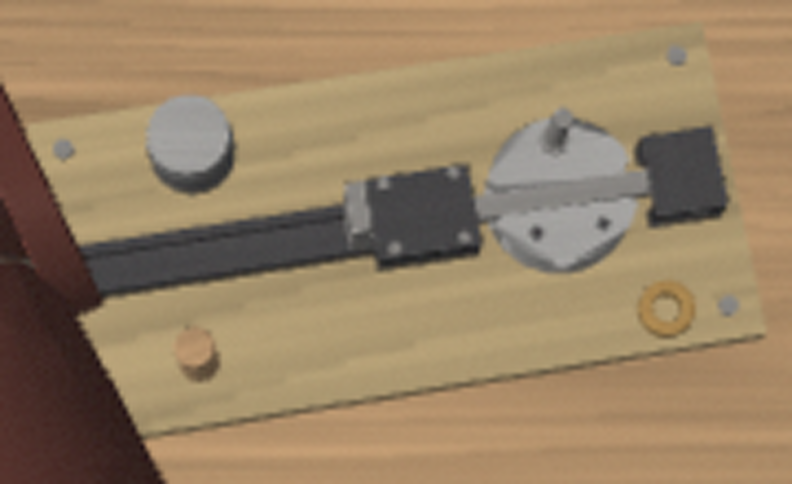

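View pics/scene10.png

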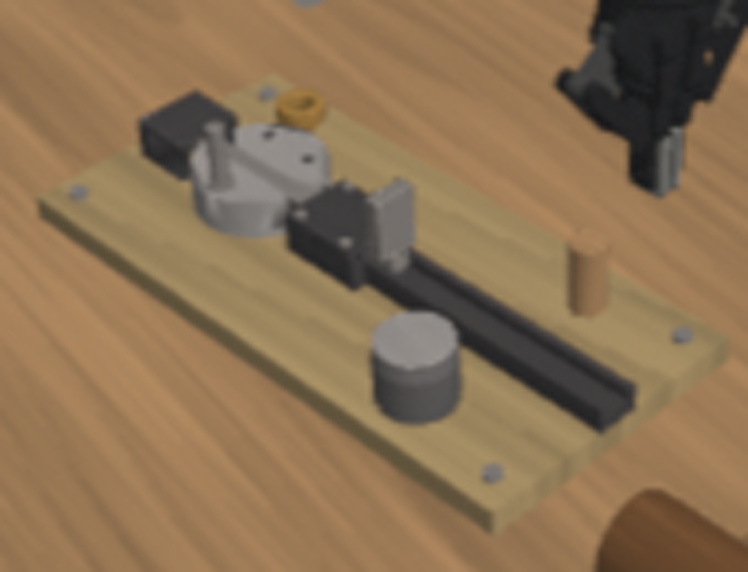

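Run:
```python
from h import *
x=[.521,-.0337,-1.4168]
print(tofix(ray("scene",(397/4.4+200,188/4.4+200),.085),x), tofix(ray("top",(355/4.4+235,197/4.4+150),.085),x))
# comparison: start picture lug
print(tofix(ray("scene",(605/4.6+200,264/4.6+210),.085),x))
manip.job_done()
```

```text
[-0.12732771 -0.00594245] [-0.12597024  0.00460243]
[-0.27662954 -0.00550437]
the job is handed in; nothing more can be done
```

The disc is turned and the bar is pushed through it into the keeper. I handed the job in at about 14 s of the 51 s allowed; the hand-in gives no verdict.

- **Disc:** I pushed the peg round from about 1.75 rad towards 3.14. In the wrist picture the slot lay within about 0.02 rad of the fixture's line. In the last pictures the peg reads at fixture (0, +31 mm), as it should at 3.14.
- **Bar:** I pushed the lug from behind with shut fingers, at 1 to 5 N. The bar stopped dead as the force rose to 12 N, with the fingers where I expected for fully home. The lug then measured at x about -126 to -127 mm (nominal -124, measurement error 2–3 mm). That puts the nose about 2–3 mm from the back wall, inside the 10 mm allowed.
- **Other things:** The tin, spacer, dowel and glue came out within about 6 mm of their start positions, and the mallet within about 5 mm. I had no starting position for the screwdriver or the offcut; my path stayed clear of both, and I saw no sign they moved. The hand is clear at z 0.195 m with no contact force.
- **Disagreements:** At the end the networks did not report the lug or bar in the fixture, only the two look-alikes, so the final lug position comes from pixels I read off the pictures. The two views disagree by about 1 cm sideways on the lug. The scene view showed the same offset at the start, so I put it down to reading the lug's edge, not to a shift of the bar.

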